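# Lift the parts basket with the lifting hook

### The arm

A 7-joint arm with a two-finger parallel gripper is mounted at the origin on a cart in front of the work surface, level with it; the furniture and walls round the work are solid. World frame = base frame: x ahead of the robot, y to its left, z up, the work surface at z = 0. Lengths are in m, angles in rad, forces in N, time in s.
With the tool pointing down it reaches from about 0.425 to 0.925 m from the base axis. Payload 6.8 kg.
Tool frame: the origin (TCP) lies midway between the tips of the shut fingers; the grasp point (between the pads) lies 19 mm behind it (grip_point_offset is the distance from the TCP to the grasp point, in m); y points along the fingers, x is the direction in which the jaws open and shut, and the axes are right-handed (so a half turn about y gives the same grasp; the last joint's range is limited). The gripper opens to 85 mm and grips with 20 to 120 N. Pads are 22 mm wide; open, the fingers measure 114 mm over their backs; the gripper's body (76 mm by 85 mm) begins 54 mm behind the grasp point. The pads swing forward as they close: fully open they stand 13 mm farther back than shut.
Start: joints at [1.169, 0.477, 0.022, 1.555, -0.011, 1.109, -0.083], TCP at [0.195, -0.646, 0.231] pointing down, gripper open.
Joint ranges: [-2.96, 2.96], [-0.34, 2.1], [-1.41, 1.46], [0.24, 2.44], [-1.37, 4.51], [0.17, 1.92], [-2.96, 2.96]. Speed limits (rad/s): [2.39, 2.39, 3.14, 3.14, 3.14, 3.14, 3.14].

### API

Orientations are given as a unit quaternion [w, x, y, z].
In Python, from station import get_obs, read_camera, hand_in, grip_point_offset gives the robot as it stands.
- The arm moves only by the tool play_rows, never from a script. Its argument "increments" is a list of rows, each a list of 2 entries, a list of its own where there are three numbers: the shift along the tool's x, y, z in m, then the turn, a rotation vector about the tool's x, y, z in degrees. In form: [[[tx, ty, tz], [ax, ay, az]], ...]. A call has 1 to 20 rows; each row shifts and turns the commanded pose from where the row before left it, along the tool's axes as they then stand; what a row does not reach is not made up. A row lasts 1/12 s, in which the tool goes at most 41.7 mm and 7.16 degrees, less where a joint would pass 70% of its speed; a pose out of reach is approached as far as the arm can. A call with a gripper value outside its range is refused whole. "gripper" is the finger opening in m, from 0 to 0.0854, set as the call begins (left out, the last holds). The fingers move at their own pace and stop on an object; "grip_force" is the grip in N (left out, the last holds). Time passes only in rows, so rows that do not move let the fingers close. It gives the time, the measured TCP pose, the force and the opening at its end, in the units of the state.
- get_obs(): the state, without advancing time (a new reading comes with each control period).
- read_camera(name): name is "scene" or "top" or "wrist"; returns a dict with "color" (480x640x3 uint8, red, green, blue), "range_z" (480x640 float32, m along the optical axis (not along the pixel's ray), 0 where there is no reading), "intrinsics" (3x3 intrinsics, pixels), "dist_coeffs" ([k1, k2, p1, p2, k3] as OpenCV has them; the pictures are not rectified), "R" (3x3) and "t" (3): a world point X has camera coordinates R X + t; the wrist camera has in their place "hand_eye" (4x4, takes a point from camera to tool coordinates, whose origin is the TCP and whose axes are the tool frame's). Camera axes: x right, y down, z forward; pixel columns grow to the right and rows downward; lengths in m; the calibration is good to about 2 mm. A picture is of the moment at which its call begins: read the wrist's pose just before it.
- hand_in(): hands the job in, once; it reports no verdict.
The state is a dict: "t": time; "q": joint angles; "joint_vel": joint speeds; "joint_torque": joint torques, N m; "eef_pos": TCP position; "tool_rot": TCP orientation; "contact_force": force on the tool from outside, world axes, zero at the start; "torque": the same for the moment, N m; "gripper_width": opening from 0.0 (shut) to 1.0 (fully open).
Only numpy, scipy, OpenCV 4.12 (cv2) and the standard library are available. Lean on these libraries where they do the work, as an engineer would, in place of code of your own. Each camera call takes 0.05 s, during which the arm holds its last target. There are 200 camera calls.

### The job

Take the yellow lifting hook out of its wooden stand by its black grip, hang the steel parts basket on it by its bail, and lift the basket out of the grey drip tray to about 10 cm above the bench. Keep the basket level all the way with the nut and bolt still in it, touch it only with the hook and never with the gripper, and leave the marker, screwdriver and oilstone where they lie. Finish while still holding the hook, with the basket hanging from it, still and level in the air.

Things in the scene. Friction and masses are not known exactly. Their poses are not given: they have to be found in the camera images.
- hook: Yellow C hook, 24 mm thick (y), 130 tall, 0.25 kg, upright in the stand. Origin: underside, straight below notch and grip; x = way the mouth opens; z up. mm: lower arm x -50..30, z 0..10; nose x 16..30 up to z 24; flat notch x -14..16, floor z 10; shoulder behind it to z 17; back x -50..-38; upper arm z 70..82, x -50..22 (mouth z 24..70); black grip block on top 44 x 24 x 48, z 82..130.
- hook_grip (a point): Centre of the black grip block, 106 mm above the hook's underside. Grasp it from above across its 24 mm (the hook's y). Axes as hook.
- hook_notch (a point): Middle of the notch floor, 10 mm above the hook's underside and 96 mm straight below hook_grip. Axes as hook.
- basket: Steel basket 130 (x) x 100 (y) x 45 mm, open top, 3 mm walls, 0.3 kg, loose in the tray on its 4 mm floor. Rigid bail: uprights at y +-52 mm and a flat top strap along y, 16 mm wide (x), 6 thick, underside 112 mm above the basket's. The loop opens along x: 100 mm wide, from rim (45 mm) to strap (112 mm); front and back alike. Origin: centre of underside, z up.
- bail (a point): Middle of the underside of the bail's top strap, 112 mm above the basket's underside; this rests on the notch floor when hung. Axes as basket.
- stand: Fixed dark wooden stand 124 x 66 x 36 mm with a pocket 86 x 30 mm, 26 mm deep, in which the hook's lower arm stands with 3 mm play all round; the hook comes out straight up. Origin on the bench, below the hook's origin; x as the hook's x.
- tray: Fixed grey plastic drip tray 190 (x) x 160 (y) mm, walls 25 mm high and 4 mm thick, the basket stands in it. Origin: centre of the underside.
- nut: Steel hexagon nut, 24 x 27 x 13 mm, lying loose in the basket. Origin: underside centre.
- bolt: Steel bolt, 21 x 63 x 19 mm, lying loose in the basket. Origin: underside centre.
- the_marker: Marker pen, 16 x 130 x 16 mm (long in y), bystander on the bench. Origin: underside centre.
- screwdriver: Red-handled screwdriver, 29 x 211 x 29 mm (long in y), bystander on the bench. Origin: underside centre.
- oilstone: Two-coloured oilstone block, 45 x 125 x 24 mm (long in y), bystander on the bench. Origin: underside centre.
Mind the look-alikes: they are no part of the job. Several things have the shape of the hook; the one meant has the colours described above. Several things have the shape of the basket; the one meant has the colours described above.

How it is judged:
By the outcome, as a careful person would: the job done as asked, in the order asked, and still so for the second after the job is handed in, while the arm keeps its last pose, push and grip.
It also fails if it takes over 48 s, if anything falls off the work surface, if the arm or the gripper's body presses on something with over 40 N, if the wrist force passes 120 N, or if a joint passes its speed limit or range.

## Working session

There is one attempt and no reset: what is moved stays moved. The work goes in short steps, Python scripts to look and compute and a tool call to move; the robot and the scene stay as the last step left them, time stands still between calls to the robot, and variables do not carry over. Pictures are saved under pics/ and viewed, about 8 in all and at most 12, crops included, and the job is handed in when it is done.

Besides the shell and the picture viewer there is one more tool, called after "Request:" by a JSON object that holds its "method" and its "body". play_rows: Moves the arm, as the interface text tells. Its arguments: {"type":"object","properties":{"increments":{"type":"array","items":{"type":"array"}},"gripper":{"type":"number"},"grip_force":{"type":"number"}},"required":["increments"]}

```bash
mkdir -p pics
cat > h.py <<'E'
import numpy as np, cv2, pickle
from station import get_obs, read_camera, hand_in, grip_point_offset
def snap(n):
    o=get_obs(); c=read_camera(n); c['obs']=o; pickle.dump(c,open(f'{n}.pkl','wb')); return c
def load(n): return pickle.load(open(f'{n}.pkl','rb'))
def cloud(c):
    "world points HxWx3 (nan no reading)"
    h,w=c['range_z'].shape; K=np.array(c['intrinsics']); 
    v,u=np.mgrid[:h,:w].astype(float); p=np.stack([u,v],-1).reshape(-1,1,2)
    n=cv2.undistortPoints(p,K,np.array(c['dist_coeffs'],float)).reshape(h,w,2)
    z=c['range_z'].astype(float); z=np.where(z>0,z,np.nan)
    P=np.dstack([n[...,0]*z,n[...,1]*z,z])
    return (P-np.array(c['t']))@np.array(c['R'])
E
python3 - <<'E'
from h import *
a=snap('scene');b=snap('top')
cv2.imwrite('pics/s1.png',a['color'][...,::-1]);cv2.imwrite('pics/t1.png',b['color'][...,::-1])
o=a['obs'];print(o,grip_point_offset)
E
```

```text
{'t': 0.0, 'q': array([ 1.16889894,  0.4777736 ,  0.02229422,  1.55648265, -0.0115121 ,
        1.10931123, -0.08311138]), 'joint_vel': array([ 0.00078846, -0.0004234 , -0.0001518 ,  0.00114161, -0.0004546 ,
        0.00088111,  0.00078207]), 'joint_torque': array([ 9.05449742e-04, -5.96457767e+01,  1.60835747e+00, -2.81205028e+01,
        1.24339038e-02,  9.33367264e-03,  4.18253933e-06]), 'eef_pos': array([ 0.19530932, -0.64548544,  0.23032943]), 'tool_rot': array([ 0.56816834, -0.56745083,  0.42196243, -0.42087053]), 'contact_force': array([ 0.32985549, -0.02324802, -0.16649994]), 'torque': array([-0.02122528, -0.02874863, -0.00349927]), 'gripper_width': 1.0028099917092081} 0.0187
```

View pics/s1.png

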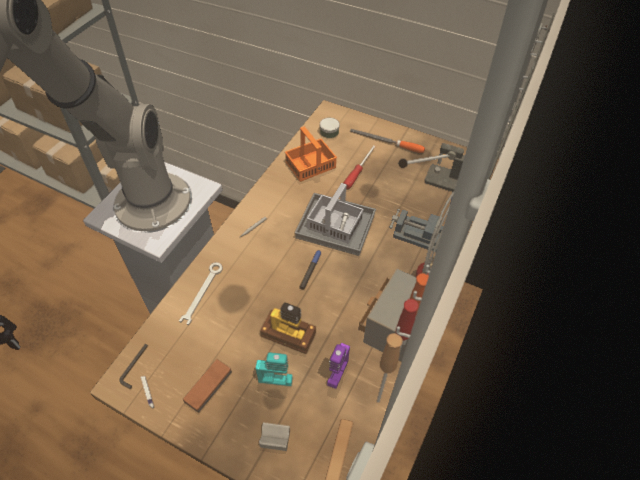

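View pics/t1.png

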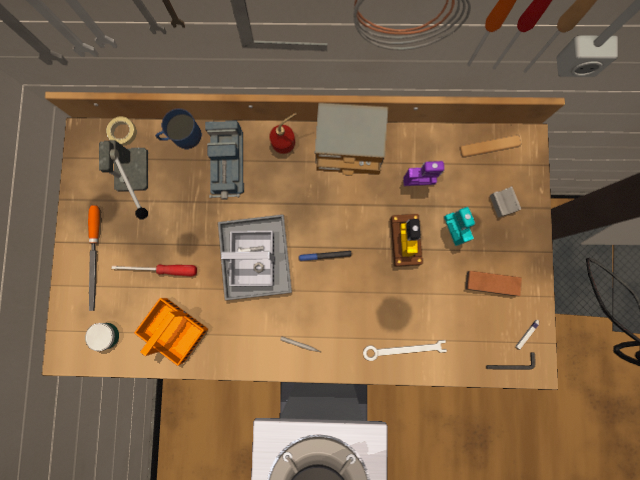

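Scene: the yellow hook with the black grip is at scene (288,320) / top (408,238) in its brown stand. The look-alikes are teal (scene 273,370) and purple (339,365). The steel basket is in the grey tray at scene (335,215) / top (252,258), and the orange basket (310,155) is the look-alike. I'll confirm with a crop and measure.

Run:
```python
from h import *
a=load('scene');b=load('top')
f=lambda im,x,y,w,h,s:cv2.resize(im[y:y+h,x:x+w,::-1],None,fx=s,fy=s,interpolation=cv2.INTER_CUBIC)
A=np.hstack([f(a['color'],240,285,100,90,4),f(a['color'],285,175,100,90,4)])
B=np.hstack([f(b['color'],360,200,100,75,4),f(b['color'],205,212,100,75,4)])
im=np.vstack([A,B])[:600+60]; im=cv2.resize(im,(727,600)); cv2.imwrite('pics/c1.png',im)
def rect(P,m,name):
    q=P[m]; q=q[~np.isnan(q).any(1)]
    r=cv2.minAreaRect(q[:,:2].astype(np.float32)*1000); print(name,len(q),'med',np.median(q,0).round(4),'rect',np.round(r[0],1),np.round(r[1],1),round(r[2],1),'zmm',np.percentile(q[:,2],[2,50,98]).round(4))
for n,c,hb,bb in(('scene',a,(240,285,340,360),(285,175,385,265)),('top',b,(380,205,435,275),(210,210,300,305))):
    P=cloud(c); H=cv2.cvtColor(c['color'],cv2.COLOR_RGB2HSV).astype(int)
    box=lambda x:(np.indices(H.shape[:2])[1]>=x[0])&(np.indices(H.shape[:2])[1]<x[2])&(np.indices(H.shape[:2])[0]>=x[1])&(np.indices(H.shape[:2])[0]<x[3])
    z=P[...,2]; h=box(hb); k=box(bb)
    print('bench z',n,np.nanmedian(z[box((215,280,250,300) if n=='scene' else (330,200,360,230))]))
    yel=h&(H[...,0]>18)&(H[...,0]<35)&(H[...,1]>150)&(H[...,2]>90)
    rect(P,yel&(z>0.05),n+' yellow'); 
    rect(P,h&(z>.148)&(z<.17),n+' grip top')
    rect(P,h&(z>.025)&(z<.042),n+' stand top')
    rect(P,k&(z>.112),n+' strap')
    rect(P,k&(z>.043)&(z<.055),n+' rim')
    rect(P,k&(z>.019)&(z<.030),n+' tray rim')
```

```text
bench z scene -0.000370467658618617
scene yellow 180 med [ 0.5669 -0.213   0.0902] rect [ 586.5 -204.8] [71.6 26.8] 3.8 zmm [0.0548 0.0902 0.0978]
  return _methods._mean(a, axis=axis, dtype=dtype,
  ret = um.true_divide(
Traceback (most recent call last):
IndexError: index -1 is out of bounds for axis 0 with size 0
```

View pics/c1.png

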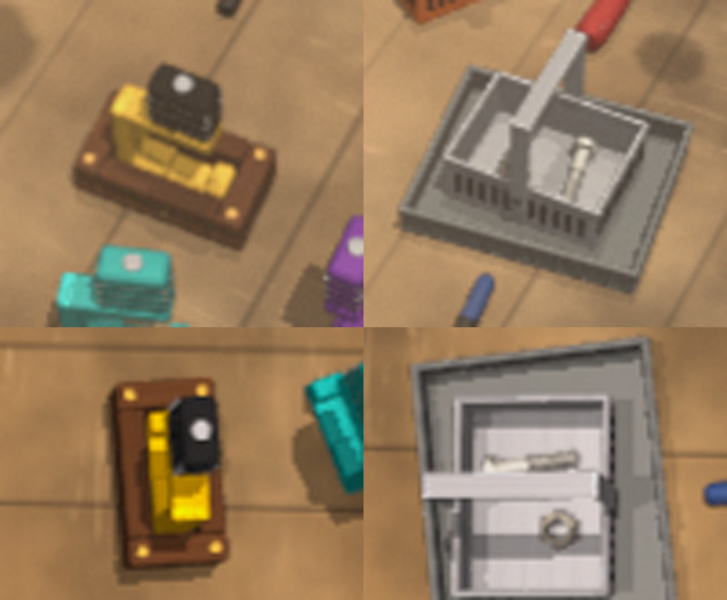

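The crop confirms the black-gripped yellow hook in its stand, with its back toward the robot and its mouth toward +x. The steel basket holds the bolt and nut, and its strap runs along y. I'll finish measuring with guards for empty sets.

```bash
cat >> h.py <<'E'
def rect(P,m,name):
    q=P[m]; q=q[~np.isnan(q).any(1)]
    if len(q)<5: print(name,'few',len(q)); return
    r=cv2.minAreaRect(q[:,:2].astype(np.float32)*1000); print(name,len(q),'med',np.median(q,0).round(4),'rect',np.round(r[0],1),np.round(r[1],1),round(r[2],1),'z',np.percentile(q[:,2],[2,50,98]).round(4))
def box(x):
    v,u=np.indices((480,640)); return (u>=x[0])&(u<x[2])&(v>=x[1])&(v<x[3])
E
python3 - <<'E' 2>/dev/null
from h import *
from scipy.spatial.transform import Rotation as R
for n,hb,bb in(('scene',(245,290,330,355),(285,175,385,255)),('top',(385,205,430,275),(212,208,298,308))):
    c=load(n);P=cloud(c); H=cv2.cvtColor(c['color'],cv2.COLOR_RGB2HSV).astype(int); z=P[...,2]; h=box(hb);k=box(bb)
    print(n)
    yel=h&(H[...,0]>18)&(H[...,0]<35)&(H[...,1]>150)&(H[...,2]>90)
    rect(P,yel&(z>.085)&(z<.098),'upper arm top');rect(P,yel&(z<.045),'lower arm')
    rect(P,h&(z>.133)&(z<.16),'grip top');rect(P,h&(z>.028)&(z<.042)&~yel,'stand top')
    rect(P,k&(z>.112)&(H[...,1]<60),'strap');rect(P,k&(z>.043)&(z<.055),'rim');rect(P,k&(z>.019)&(z<.030),'tray rim')
q=load('top')['obs']['tool_rot']; print(R.from_quat(q[[1,2,3,0]]).as_matrix().round(3))
E
```

```text
scene
upper arm top 131 med [ 0.5699 -0.2118  0.0913] rect [ 586.5 -204.7] [71.6 26.6] 3.8 z [0.0861 0.0913 0.0968]
lower arm 240 med [ 0.5924 -0.2018  0.0249] rect [ 573.1 -193.3] [ 54.2 123.6] 70.0 z [0.0089 0.0249 0.039 ]
grip top 182 med [ 0.6021 -0.2046  0.1391] rect [ 609.4 -254.3] [ 43.8 127.4] 10.0 z [0.1337 0.1391 0.1438]
stand top 627 med [ 0.6126 -0.2194  0.0353] rect [ 589.8 -203.6] [124.3  66.9] 5.1 z [0.0293 0.0353 0.0408]
strap 187 med [0.5358 0.1658 0.1216] rect [535.3 173.5] [ 17.3 115.5] 1.9 z [0.1149 0.1216 0.1263]
rim 304 med [0.5377 0.1695 0.049 ] rect [534.  171.8] [135. 111.] 2.1 z [0.0433 0.049  0.0541]
tray rim 823 med [0.5365 0.1761 0.0251] rect [522.8 205.1] [230.4 299.1] 26.3 z [0.0192 0.0251 0.0297]
top
upper arm top 156 med [ 0.5671 -0.1999  0.0922] rect [ 586.1 -201.3] [70.7 23.7] 4.6 z [0.0866 0.0922 0.0962]
lower arm 172 med [ 0.5928 -0.194   0.027 ] rect [ 591.1 -201.8] [111.  53.] 5.0 z [0.0168 0.027  0.0406]
grip top 214 med [ 0.6    -0.1999  0.1403] rect [ 600.7 -200.5] [43.  24.6] 4.6 z [0.1349 0.1403 0.1447]
stand top 723 med [ 0.5765 -0.1855  0.0367] rect [ 590.2 -201. ] [124.3  66.7] 4.6 z [0.0315 0.0367 0.0408]
strap 344 med [0.5352 0.1724 0.1226] rect [534.8 173. ] [ 15.5 107.6] 1.8 z [0.118  0.1226 0.1264]
rim 353 med [0.5247 0.1776 0.0513] rect [535.8 170.6] [130.3 107. ] 1.3 z [0.0446 0.0513 0.0542]
tray rim 795 med [0.5549 0.1788 0.0266] rect [540.6 169.2] [194.3 163.9] 8.0 z [0.0196 0.0266 0.0298]
[[ 0.29  -0.001  0.957]
 [-0.957  0.002  0.29 ]
 [-0.002 -1.    -0.   ]]
```

Request:
{"method": "play_rows", "body": {"increments": [[[0,0,0],[0,6.1,0]],[[0,0,0],[0,6.1,0]],[[-0.0227,0,0.0244],[0,0,0]],[[-0.0227,0,0.0244],[0,0,0]],[[-0.0227,0,0.0244],[0,0,0]],[[-0.0227,0,0.0244],[0,0,0]],[[-0.0227,0,0.0244],[0,0,0]],[[-0.0227,0,0.0244],[0,0,0]],[[-0.0227,0,0.0244],[0,0,0]],[[-0.0227,0,0.0244],[0,0,0]],[[-0.0227,0,0.0244],[0,0,0]],[[-0.0227,0,0.0244],[0,0,0]],[[-0.0227,0,0.0244],[0,0,0]],[[-0.0227,0,0.0244],[0,0,0]],[[-0.0227,0,0.0244],[0,0,0]],[[-0.0227,0,0.0244],[0,0,0]],[[-0.0227,0,0.0244],[0,0,0]],[[-0.0227,0,0.0244],[0,0,0]],[[-0.0227,0,0.0244],[0,0,0]],[[-0.0227,0,0.0244],[0,0,0]]], "gripper": 0.0854}}

```text
t: 1.77
eef_pos: [0.6008, -0.202, 0.2309]
tool_rot: [-0.52, 0.52, -0.48, 0.479]
contact_force: [-0.5, -1.2, -0.4]
gripper_width: 0.994
```

```bash
cat >> h.py <<'E'
from scipy.spatial.transform import Rotation as R
def to(tgt,yaw):
    "print turn about tool y (deg) to make tool z horizontal at yaw, residual tilt, and shift in tool axes AFTER the turn"
    o=get_obs(); q=o['tool_rot']; M=R.from_quat(q[[1,2,3,0]]).as_matrix()
    y=np.radians(yaw); c,s=np.cos(y),np.sin(y); T=np.array([[s,0,c],[-c,0,s],[0,-1,0]])
    print('t',o['t'],'pos',o['eef_pos'].round(4),'turn',np.degrees(R.from_matrix(M.T@T).as_rotvec()).round(2),'shift mm',(1000*T.T@(np.array(tgt)-o['eef_pos'])).round(1),'F',o['contact_force'].round(2),'tq',o['torque'].round(3),'grip',round(o['gripper_width'],3),'v',np.abs(o['joint_vel']).max().round(4))
E
cat > w.py <<'E'
from h import *
c=snap('wrist');o=c['obs'];M=np.eye(4);q=o['tool_rot'];M[:3,:3]=R.from_quat(q[[1,2,3,0]]).as_matrix();M[:3,3]=o['eef_pos'];E=M@np.array(c['hand_eye'])
c['R']=E[:3,:3].T;c['t']=-E[:3,:3].T@E[:3,3];P=cloud(c)
E
python3 - <<'E' 2>/dev/null
from w import *
to([.6,-.202,.1],4.7)
cv2.imwrite('pics/w1.png',c['color'][...,::-1]);z=P[...,2];X=P[...,0];Y=P[...,1]
near=(abs(X-.6)<.06)&(abs(Y+.2)<.06)
rect(P,near&(z>.133)&(z<.15),'grip top')
near=(abs(X-.59)<.09)&(abs(Y+.2)<.06)
rect(P,near&(z>.03)&(z<.042),'stand top')
E
```

```text
t 1.8167 pos [ 0.6058 -0.1938  0.2309] turn [-0.19  0.44 -0.26] shift mm [  7.7 130.9  -6.4] F [4.19 5.54 1.33] tq [ 0.394 -0.274 -0.046] grip 1.001 v 0.1138
grip top 1788 med [ 0.6026 -0.2009  0.1388] rect [ 600.6 -201.3] [43.7 23.5] 3.7 z [0.1345 0.1388 0.1412]
stand top 4639 med [ 0.6112 -0.1974  0.035 ] rect [ 590.3 -201.4] [122.2  66. ] 4.7 z [0.0308 0.035  0.0366]
```

View pics/w1.png

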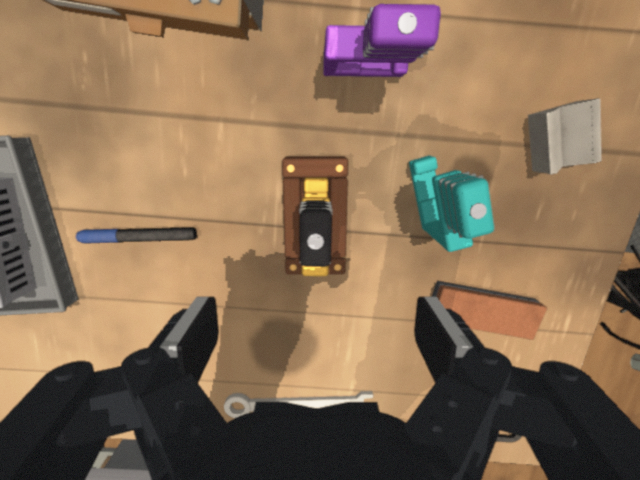

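The wrist view shows the yellow hook at (316,230) with the teal one at its right, and the grip at (0.6006,-0.2013) agrees with the earlier fix. Letting the arm settle.

Request:
{"method": "play_rows", "body": {"increments": [[[0,0,0],[0,0,0]],[[0,0,0],[0,0,0]],[[0,0,0],[0,0,0]],[[0,0,0],[0,0,0]]]}}

```text
t: 2.15
eef_pos: [0.5992, -0.2051, 0.2311]
tool_rot: [-0.519, 0.52, -0.48, 0.48]
contact_force: [0.1, -0.4, -0.0]
gripper_width: 1.003
```

```bash
python3 -c "
from h import *
to([.6005,-.2015,.1],4.7)"
```

```text
t 2.15 pos [ 0.5992 -0.2051  0.2311] turn [ 0.05 -0.21  0.04] shift mm [ -3.5 131.1   1.6] F [ 0.14 -0.41 -0.02] tq [ 0.052 -0.041 -0.011] grip 1.003 v 0.0041
```

Request:
{"method": "play_rows", "body": {"increments": [[[-0.0035,0.005,0.0016],[0,-0.2,0]],[[0,0.01,0],[0,0,0]],[[0,0.013,0],[0,0,0]],[[0,0.014,0],[0,0,0]],[[0,0.014,0],[0,0,0]],[[0,0.014,0],[0,0,0]],[[0,0.013,0],[0,0,0]],[[0,0.012,0],[0,0,0]],[[0,0.011,0],[0,0,0]],[[0,0.009,0],[0,0,0]],[[0,0.007,0],[0,0,0]],[[0,0.005,0],[0,0,0]],[[0,0.003,0],[0,0,0]],[[0,0.001,0],[0,0,0]],[[0,0,0],[0,0,0]],[[0,0,0],[0,0,0]],[[0,0,0],[0,0,0]]]}}

```text
t: 3.57
eef_pos: [0.602, -0.1998, 0.1009]
tool_rot: [0.521, -0.52, 0.478, -0.479]
contact_force: [-0.2, 0.3, -0.8]
gripper_width: 1.002
```

```bash
python3 -c "
from h import *
to([.6005,-.2015,.1],4.7)"
```

```text
t 3.5667 pos [ 0.602  -0.1998  0.1009] turn [-0.06  0.13  0.02] shift mm [ 1.6  0.9 -1.6] F [-0.19  0.26 -0.78] tq [ 0.001  0.02  -0.014] grip 1.002 v 0.0029
```

Request:
{"method": "play_rows", "body": {"increments": [[[0.0016,0.001,-0.0016],[0,0,0]],[[0,0,0],[0,0,0]],[[0,0,0],[0,0,0]],[[0,0,0],[0,0,0]]]}}

```text
t: 3.9
eef_pos: [0.6001, -0.2015, 0.0994]
tool_rot: [0.521, -0.521, 0.478, -0.479]
contact_force: [0.4, -0.2, -0.5]
gripper_width: 0.998
```

Request:
{"method": "play_rows", "body": {"increments": [[[0,0,0],[0,0,0]],[[0,0,0],[0,0,0]],[[0,0,0],[0,0,0]],[[0,0,0],[0,0,0]],[[0,0,0],[0,0,0]],[[0,0,0],[0,0,0]],[[0,0,0],[0,0,0]],[[0,0,0],[0,0,0]],[[0,0,0],[0,0,0]],[[0,0,0],[0,0,0]],[[0,0,0],[0,0,0]],[[0,0,0],[0,0,0]]], "gripper": 0.01, "grip_force": 90}}

```text
t: 4.9
eef_pos: [0.6005, -0.2014, 0.0995]
tool_rot: [0.521, -0.521, 0.478, -0.479]
contact_force: [1.6, 0.6, 1.5]
gripper_width: 0.266
```

```bash
python3 -c "
from h import *
to([.6005,-.2015,.1],4.7)"
```

```text
t 4.9 pos [ 0.6005 -0.2014  0.0995] turn [-0.04  0.14  0.01] shift mm [ 0.1 -0.5  0. ] F [1.56 0.6  1.49] tq [ 0.031 -0.224 -0.042] grip 0.266 v 0.0011
```

The gripper holds at about 23 mm, which fits the 24 mm grip. Lifting straight up 160 mm.

Request:
{"method": "play_rows", "body": {"increments": [[[0,-0.002,0],[0,0,0]],[[0,-0.004,0],[0,0,0]],[[0,-0.006,0],[0,0,0]],[[0,-0.008,0],[0,0,0]],[[0,-0.01,0],[0,0,0]],[[0,-0.012,0],[0,0,0]],[[0,-0.014,0],[0,0,0]],[[0,-0.014,0],[0,0,0]],[[0,-0.014,0],[0,0,0]],[[0,-0.014,0],[0,0,0]],[[0,-0.014,0],[0,0,0]],[[0,-0.014,0],[0,0,0]],[[0,-0.012,0],[0,0,0]],[[0,-0.01,0],[0,0,0]],[[0,-0.007,0],[0,0,0]],[[0,-0.004,0],[0,0,0]],[[0,-0.001,0],[0,0,0]],[[0,0,0],[0,0,0]],[[0,0,0],[0,0,0]]]}}

```text
t: 6.48
eef_pos: [0.5997, -0.2013, 0.2585]
tool_rot: [-0.52, 0.521, -0.479, 0.478]
contact_force: [0.6, 0.5, -2.0]
gripper_width: 0.273
```

```bash
python3 - <<'E' 2>/dev/null
from h import *
to([.465,.170,.26],1.8)
a=snap('scene');b=snap('top')
f=lambda im,x,y,w,h,s:cv2.resize(im[y:y+h,x:x+w,::-1],None,fx=s,fy=s,interpolation=cv2.INTER_CUBIC)
cv2.imwrite('pics/c2.png',np.hstack([f(a['color'],215,200,130,160,3),f(b['color'],350,160,130,160,3)]))
E
```

```text
t 6.4833 pos [ 0.5997 -0.2013  0.2585] turn [ 0.07  3.04 -0.02] shift mm [-375.4   -1.5 -123. ] F [ 0.55  0.54 -1.97] tq [-0.038 -0.005 -0.044] grip 0.273 v 0.0037
```

View pics/c2.png

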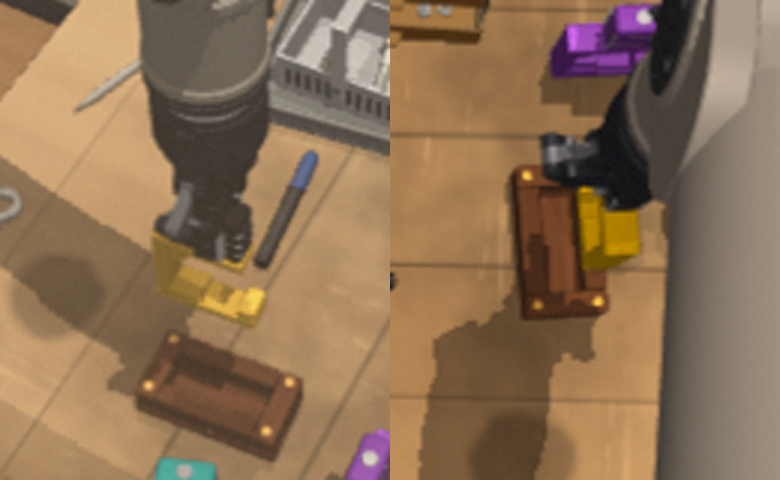

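The hook is out of the stand and held upright. Now I'll turn 3° and move to a point behind (-x of) the basket bail.

Request:
{"method": "play_rows", "body": {"increments": [[[0,0,0],[0,1.5,0]],[[0,0,0],[0,1.5,0]],[[-0.006,0,-0.002],[0,0,0]],[[-0.012,0,-0.004],[0,0,0]],[[-0.018,0,-0.006],[0,0,0]],[[-0.024,0,-0.008],[0,0,0]],[[-0.028,0,-0.009],[0,0,0]],[[-0.028,0,-0.009],[0,0,0]],[[-0.028,0,-0.009],[0,0,0]],[[-0.028,0,-0.009],[0,0,0]],[[-0.028,0,-0.009],[0,0,0]],[[-0.028,0,-0.009],[0,0,0]],[[-0.028,0,-0.009],[0,0,0]],[[-0.028,0,-0.009],[0,0,0]],[[-0.026,0,-0.009],[0,0,0]],[[-0.022,0,-0.008],[0,0,0]],[[-0.018,0,-0.006],[0,0,0]],[[-0.014,0,-0.004],[0,0,0]],[[-0.009,0,-0.003],[0,0,0]],[[-0.004,0,-0.001],[0,0,0]]]}}

```text
t: 8.25
eef_pos: [0.4638, 0.1734, 0.2595]
tool_rot: [0.509, -0.509, 0.491, -0.491]
contact_force: [-0.4, -0.3, -2.4]
gripper_width: 0.271
```

Request:
{"method": "play_rows", "body": {"increments": [[[0,0,0],[0,0,0]],[[0,0,0],[0,0,0]],[[0,0,0],[0,0,0]],[[0,0,0],[0,0,0]]]}}

```text
t: 8.58
eef_pos: [0.4655, 0.1704, 0.2592]
tool_rot: [-0.507, 0.508, -0.492, 0.492]
contact_force: [-0.3, 0.2, -2.5]
gripper_width: 0.27
```

```bash
python3 - <<'E' 2>/dev/null
from w import *
to([.465,.172,.1635],1.8)
z=P[...,2];X=P[...,0];Y=P[...,1];near=(abs(X-.535)<.09)&(abs(Y-.17)<.07)
rect(P,near&(z>.114)&(z<.13)&(X>.52)&(X<.55),'strap');rect(P,near&(z>.045)&(z<.053),'rim')
cv2.imwrite('pics/w2.png',c['color'][...,::-1])
b=snap('top');P=cloud(b);z=P[...,2]
rect(P,box((212,208,298,308))&(z>.114)&(z<.13),'strap top')
E
```

```text
t 8.6333 pos [0.4655 0.1705 0.2592] turn [-0.   -0.06  0.02] shift mm [-1.5 95.7 -0.4] F [ 0.78  0.55 -2.81] tq [ 0.005 -0.073 -0.011] grip 0.272 v 0.0047
strap 2789 med [0.535  0.1745 0.1211] rect [535.  173.6] [ 15.4 109. ] 1.6 z [0.1195 0.1211 0.1226]
rim 1943 med [0.5637 0.1763 0.0498] rect [535.6 173.6] [131.8 103.4] 1.8 z [0.0468 0.0498 0.0516]
strap top 342 med [0.5352 0.1723 0.1227] rect [535.2 172.9] [ 15.4 107.8] 2.1 z [0.1184 0.1227 0.1265]
```

View pics/w2.png

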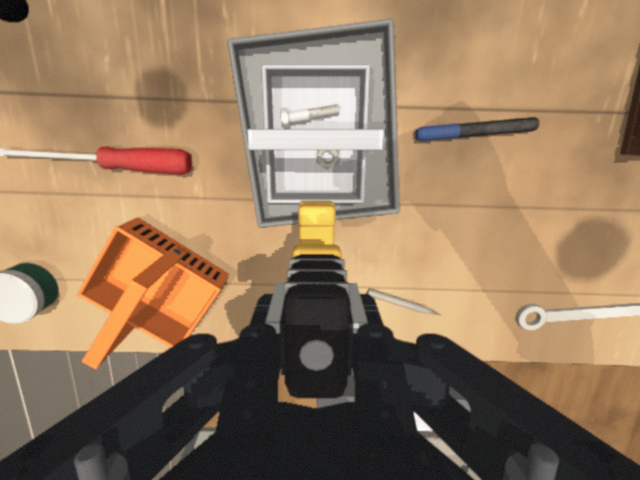

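Wrist view: the hook nose is at (317,215), straight behind the strap (315,139), and centred. Lowering 97 mm so the hook's underside is at about 72 mm, above the rim (49) with the nose below the strap (116).

Request:
{"method": "play_rows", "body": {"increments": [[[-0.001,0.002,0],[0,0,0]],[[0,0.005,0],[0,0,0]],[[0,0.008,0],[0,0,0]],[[0,0.01,0],[0,0,0]],[[0,0.01,0],[0,0,0]],[[0,0.01,0],[0,0,0]],[[0,0.01,0],[0,0,0]],[[0,0.01,0],[0,0,0]],[[0,0.01,0],[0,0,0]],[[0,0.008,0],[0,0,0]],[[0,0.006,0],[0,0,0]],[[0,0.004,0],[0,0,0]],[[0,0.003,0],[0,0,0]],[[0,0.001,0],[0,0,0]],[[0,0,0],[0,0,0]],[[0,0,0],[0,0,0]],[[0,0,0],[0,0,0]]]}}

```text
t: 10.1
eef_pos: [0.4654, 0.1725, 0.1627]
tool_rot: [0.508, -0.508, 0.492, -0.492]
contact_force: [0.3, -0.1, -2.4]
gripper_width: 0.272
```

```bash
python3 - <<'E' 2>/dev/null
from h import *
to([.535,.1733,.1615],1.8)
a=snap('scene')
cv2.imwrite('pics/c3.png',cv2.resize(a['color'][120:280,240:400,::-1],None,fx=3.5,fy=3.5,interpolation=cv2.INTER_CUBIC))
E
```

```text
t 10.1 pos [0.4654 0.1725 0.1627] turn [-0.05  0.03 -0.02] shift mm [ 1.4  1.2 69.6] F [ 0.29 -0.07 -2.4 ] tq [ 0.007 -0.073  0.01 ] grip 0.272 v 0.0016
```

View pics/c3.png

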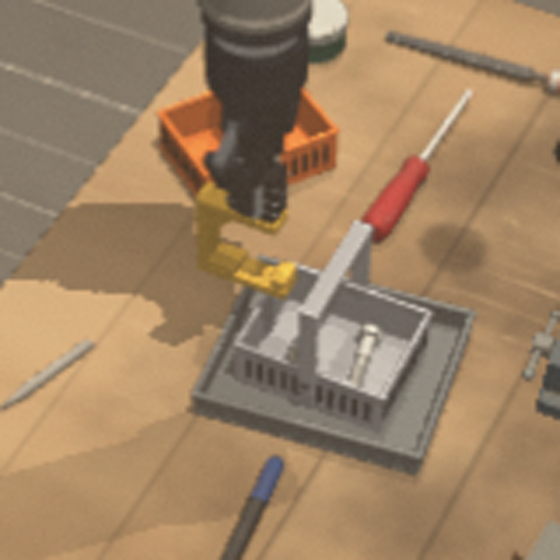

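The hook is below strap height, facing the loop. Advancing 69 mm along its x.

Request:
{"method": "play_rows", "body": {"increments": [[[0.001,0,0.002],[0,0,0]],[[0,0,0.004],[0,0,0]],[[0,0,0.006],[0,0,0]],[[0,0,0.007],[0,0,0]],[[0,0,0.008],[0,0,0]],[[0,0,0.008],[0,0,0]],[[0,0,0.008],[0,0,0]],[[0,0,0.008],[0,0,0]],[[0,0,0.007],[0,0,0]],[[0,0,0.005],[0,0,0]],[[0,0,0.003],[0,0,0]],[[0,0,0.002],[0,0,0]],[[0,0,0.001],[0,0,0]],[[0,0,0],[0,0,0]],[[0,0,0],[0,0,0]],[[0,0,0],[0,0,0]]]}}

```text
t: 11.48
eef_pos: [0.5338, 0.1736, 0.1623]
tool_rot: [-0.508, 0.508, -0.492, 0.492]
contact_force: [0.1, -0.6, -2.1]
gripper_width: 0.269
```

```bash
python3 - <<'E' 2>/dev/null
from w import *
to([.5345,.1733,.1955],1.8)
z=P[...,2];X=P[...,0];Y=P[...,1];near=(abs(Y-.173)<.065)
rect(P,near&(z>.114)&(z<.128)&(X>.515)&(X<.555),'strap')
a=snap('scene')
im=np.hstack([cv2.resize(a['color'][140:260,265:385,::-1],(480,480),interpolation=cv2.INTER_CUBIC),cv2.resize(c['color'][...,::-1],(320,240)).repeat(2,0)]) if 0 else cv2.resize(a['color'][140:260,265:385,::-1],(480,480),interpolation=cv2.INTER_CUBIC)
cv2.imwrite('pics/c4.png',im)
E
```

```text
t 11.5333 pos [0.5338 0.1736 0.1624] turn [0.01 0.04 0.01] shift mm [  0.3 -33.1   0.7] F [ 0.49  0.22 -2.63] tq [ 0.069 -0.006  0.042] grip 0.269 v 0.0017
strap 3552 med [0.5365 0.1589 0.121 ] rect [535.3 173.6] [ 16.4 108.4] 1.6 z [0.1172 0.121  0.1224]
```

View pics/c4.png

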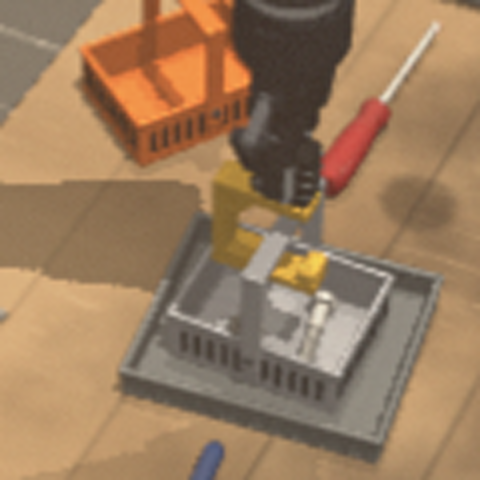

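The strap is inside the hook's mouth over the notch. Raising to about 5 mm below contact, then slowly into it.

Request:
{"method": "play_rows", "body": {"increments": [[[0,-0.003,0.0005],[0,0,0]],[[0,-0.005,0],[0,0,0]],[[0,-0.006,0],[0,0,0]],[[0,-0.005,0],[0,0,0]],[[0,-0.004,0],[0,0,0]],[[0,-0.003,0],[0,0,0]],[[0,-0.002,0],[0,0,0]],[[0,-0.001,0],[0,0,0]],[[0,-0.001,0],[0,0,0]],[[0,-0.001,0],[0,0,0]],[[0,-0.001,0],[0,0,0]],[[0,-0.001,0],[0,0,0]],[[0,-0.001,0],[0,0,0]],[[0,-0.001,0],[0,0,0]],[[0,-0.001,0],[0,0,0]],[[0,-0.001,0],[0,0,0]],[[0,0,0],[0,0,0]],[[0,0,0],[0,0,0]],[[0,0,0],[0,0,0]]]}}

```text
t: 13.17
eef_pos: [0.5345, 0.1736, 0.1991]
tool_rot: [-0.508, 0.508, -0.492, 0.492]
contact_force: [-0.6, -0.1, -8.3]
gripper_width: 0.268
```

```bash
cat > lv.py <<'E'
from w import *
def level():
    z=P[...,2];X=P[...,0];Y=P[...,1]
    o=c['obs']['eef_pos']; dz=o[2]-.1955
    n=(abs(Y-o[1])<.075)&(abs(X-o[0])<.085)
    for nm,lo,hi in(('strap',.112,.13),('rim',.044,.055)):
        m=n&(z>lo+dz-.004)&(z<hi+dz+.004)
        if nm=='strap': m&=abs(X-o[0])<.02
        rect(P,m,nm); q=P[m]
        if len(q)>50:
            A=np.c_[q[:,:2]-q[:,:2].mean(0),np.ones(len(q))]; k=np.linalg.lstsq(A,q[:,2],rcond=None)[0]
            r=abs(A@k-q[:,2])<.004; k=np.linalg.lstsq(A[r],q[r,2],rcond=None)[0]; print('  slope deg x,y',np.degrees(k[:2]).round(2),'z',k[2].round(4))
E
python3 - <<'E' 2>/dev/null
from lv import *
to([.5345,.1733,.1955],1.8);level()
E
```

```text
t 13.2167 pos [0.5345 0.1736 0.1992] turn [0.01 0.03 0.  ] shift mm [ 0.3  3.7 -0. ] F [-0.7  -0.86 -7.82] tq [ 0.057  0.009 -0.027] grip 0.27 v 0.0026
strap 3524 med [0.5385 0.1737 0.1246] rect [540.9 173.8] [ 27.5 108.4] 1.4 z [0.1178 0.1246 0.1304]
  slope deg x,y [-3.81 -0.08] z 0.1244
rim 2403 med [0.5657 0.1794 0.0534] rect [535.2 173.7] [132.3 107.6] 0.7 z [0.0445 0.0534 0.0575]
  slope deg x,y [ 0.15 -0.03] z 0.0533
```

The basket is up about 4 mm, level (rim slopes ≤0.15°), with the load on the wrist. Lifting another 92 mm gently.

Request:
{"method": "play_rows", "body": {"increments": [[[0,-0.001,0],[0,0,0]],[[0,-0.002,0],[0,0,0]],[[0,-0.003,0],[0,0,0]],[[0,-0.004,0],[0,0,0]],[[0,-0.005,0],[0,0,0]],[[0,-0.006,0],[0,0,0]],[[0,-0.006,0],[0,0,0]],[[0,-0.006,0],[0,0,0]],[[0,-0.006,0],[0,0,0]],[[0,-0.006,0],[0,0,0]],[[0,-0.006,0],[0,0,0]],[[0,-0.006,0],[0,0,0]],[[0,-0.006,0],[0,0,0]],[[0,-0.006,0],[0,0,0]],[[0,-0.006,0],[0,0,0]],[[0,-0.005,0],[0,0,0]],[[0,-0.005,0],[0,0,0]],[[0,-0.004,0],[0,0,0]],[[0,-0.002,0],[0,0,0]],[[0,-0.001,0],[0,0,0]]]}}

```text
t: 14.88
eef_pos: [0.5347, 0.1737, 0.2917]
tool_rot: [0.508, -0.508, 0.492, -0.492]
contact_force: [-0.2, -0.2, -6.9]
gripper_width: 0.271
```

Request:
{"method": "play_rows", "body": {"increments": [[[0,0,0],[0,0,0]],[[0,0,0],[0,0,0]],[[0,0,0],[0,0,0]],[[0,0,0],[0,0,0]],[[0,0,0],[0,0,0]],[[0,0,0],[0,0,0]],[[0,0,0],[0,0,0]],[[0,0,0],[0,0,0]],[[0,0,0],[0,0,0]],[[0,0,0],[0,0,0]],[[0,0,0],[0,0,0]],[[0,0,0],[0,0,0]]]}}

```text
t: 15.88
eef_pos: [0.5346, 0.1736, 0.2913]
tool_rot: [-0.508, 0.508, -0.492, 0.492]
contact_force: [-0.6, -0.1, -7.4]
gripper_width: 0.271
```

```bash
python3 - <<'E' 2>/dev/null
from lv import *
to([.5345,.1733,.2915],1.8);level()
a=snap('scene')
f=cv2.resize(a['color'][110:260,255:405,::-1],(440,440),interpolation=cv2.INTER_CUBIC)
g=cv2.resize(c['color'][:440,150:510,::-1],(360,440))
cv2.imwrite('pics/c5.png',np.hstack([f,g]))
E
```

```text
t 15.9333 pos [0.5346 0.1736 0.2913] turn [-0.    0.03  0.  ] shift mm [ 0.3 -0.2 -0.1] F [-0.24 -0.29 -8.05] tq [ 0.038  0.018 -0.02 ] grip 0.267 v 0.0011
strap 3525 med [0.5387 0.1738 0.2168] rect [541.1 173.6] [ 27.5 108.8] 1.4 z [0.2102 0.2168 0.2226]
  slope deg x,y [-3.46 -0.08] z 0.2166
rim 2405 med [0.5653 0.1778 0.1455] rect [535.3 173.9] [132.3 107.9] 0.7 z [0.1366 0.1455 0.1493]
  slope deg x,y [ 0.13 -0.08] z 0.1454
```

View pics/c5.png

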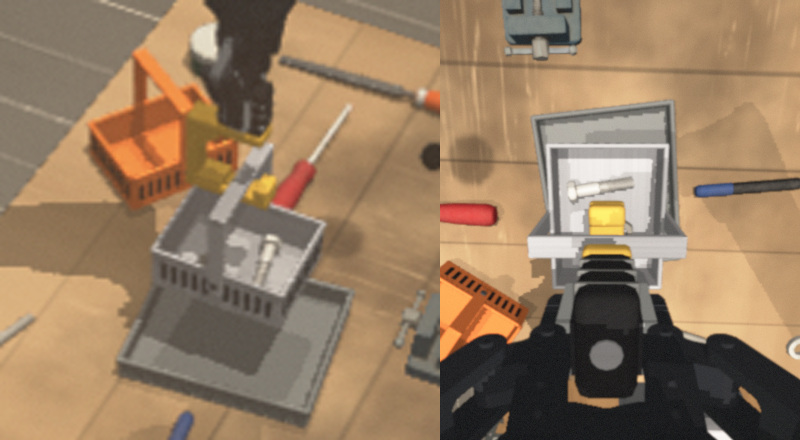

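The basket hangs level and still, with its underside at about 0.10 m (strap top 0.217). The bolt is visible, and the nut is mostly hidden under the hook nose. Handing in.

```bash
python3 -c "
from h import *
print(hand_in())"
```

```text
the job is handed in; nothing more can be done
None
```

The arm took the yellow hook out of its stand by the black grip, hung the steel basket on it by its bail, and lifted it out of the tray. I handed the job in at about 16 s of the 48 s limit, with the arm still holding the hook.

**Last checks**
- **Height:** the basket's underside is at about 0.10 m, worked out from the strap top at 0.217 m.
- **Level and still:** the rim slope is at most 0.15° both ways. Joint speeds are near zero.
- **Grip and load:** the grip is steady at about 23 mm. The basket and its contents add about 5 N at the wrist.
- **Contact and bystanders:** the basket was approached only with the hook, with planned clearances all round and no unexpected force in any reading. The marker and screwdriver look undisturbed in the last pictures. The oilstone was not in the last crops, but no move came near it.

**Checks that disagreed or fell short**
- **Strap slope:** the fit read about -3.5° along x. I put this down to the hook nose being caught in the strap fit, since the rim fit shows the basket level.
- **Nut:** it is mostly hidden by the hook nose in the last wrist picture. I saw the bolt clearly, but the nut at best at its edge.

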